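# Reset the flywheel race on the inertia track

## Robot

A 6-joint arm with a two-finger parallel gripper is mounted at the origin on the work surface. World frame = base frame: x ahead of the robot, y to its left, z up, the work surface at z = 0. Lengths are in mm, angles in rad, forces in N, time in s.
With the tool pointing down it reaches from about 300 to 775 mm from the base axis. Payload 14.6 kg.
Tool frame: the origin (TCP) lies midway between the tips of the shut fingers; the grasp point (between the pads) lies 19 mm behind it (manip.tcp_to_grasp is the distance from the TCP to the grasp point, in mm); z points along the fingers, x is the direction in which the jaws open and shut, and the axes are right-handed (so a half turn about z gives the same grasp; the last joint's range is limited). The gripper opens to 94 mm and grips with 3 to 60 N. Pads are 16 mm wide; open, the fingers measure 119 mm over their backs; the gripper's body (75 mm by 177 mm) begins 78 mm behind the grasp point.
Start: joints at [-1.322, 0.3, 1.521, -0, 1.321, -0.067], TCP at [170.81, -522.794, 205.446] pointing down, gripper open.
Joint ranges: [-3.03, 3.03], [-0.79, 2.21], [0.23, 2.52], [-1.04, 4.18], [0, 3.07], [-2.55, 2.55]. Speed limits (rad/s): [2.22, 2.22, 2.57, 3.14, 3.14, 3.14].

## Interface

Orientations are given as [roll, pitch, yaw] about the fixed x, y, z axes, in that order (R = Rz(yaw) Ry(pitch) Rx(roll)).
In Python, from cell import manip gives the robot as it stands.
- The arm moves only by the tool arm_command, never from a script. Its argument "steps" is a list of rows, each a list of 3 entries, a list of its own where there are three numbers: the opening, from 0 (shut) to 1 (fully open), then the shift along the tool's x, y, z in cm, then the turn about the tool's z in rad. A call has 1 to 5 rows; each row shifts and turns the commanded pose from where the row before left it, along the tool's axes as they then stand; what a row does not reach is not made up. A row lasts 1/12 s, in which the tool goes at most 41.7 mm and 7.16 degrees, less where a joint would pass 70% of its speed; a pose out of reach is approached as far as the arm can. A call with a gripper value outside its range is refused whole. The fingers move at their own pace and stop on an object; "force" is the grip in N (left out, the last holds). Time passes only in rows, so rows that do not move let the fingers close. It gives the time, the measured TCP pose, the force and the opening at its end, in the units of the state.
- manip.read_state(): the state, without advancing time (a new reading comes with each control period).
- manip.camera(name): name is "scene" or "side" or "wrist"; returns (picture, depth): 400x640x3 uint8, red, green, blue; 400x640 float32, mm along the optical axis (not along the pixel's ray), 0 where there is no reading.
- manip.calibration(name): a dict with "fx", "fy", "cx", "cy" (pixels), "R" (3x3) and "t" (3): a world point X has camera coordinates R X + t; the wrist camera has in their place "tool_from_camera" (4x4, takes a point from camera to tool coordinates, whose origin is the TCP and whose axes are the tool frame's). Camera axes: x right, y down, z forward; pixel columns grow to the right and rows downward; lengths in mm; the calibration is good to about 2 mm. A picture is of the moment at which its call begins: read the wrist's pose just before it. calibration takes no time and is no camera call.
- manip.sign_off(): hands the job in, once; it reports no verdict.
The state is a dict: "clock": time; "joints": joint angles; "qd": joint speeds; "effort": joint torques, N m; "eef_pos": TCP position; "eef_rot": TCP orientation; "wrist_force": force on the tool from outside, world axes, zero at the start; "moment": the same for the moment, N m; "finger_gap": finger opening in mm.
Only numpy, scipy, OpenCV 4.12 (cv2) and the standard library are available. Lean on these libraries where they do the work, as an engineer would, in place of code of your own. Each camera call takes 0.05 s, during which the arm holds its last target.

## Task

Set the inertia track up for its next run: with the gripper shut, push each of the two flywheels (orange disc and blue rim wheel) with the fingertips from the bottom of its sloped gutter up over the red spring catch to the top stop, so that the catch stands up behind it and it cannot roll back down. Only push them, steadily and without ramming: never grip a wheel or lift it out of its gutter. Leave everything else on the bench where it is.

Things in the scene. Friction and masses are not known exactly. Their poses are not given: they have to be found in the camera images.
- track: Fixed aluminium track, 440 mm long, with two straight parallel gutters. Origin midway along and between them, at floor level (64 mm above the bench). x points UP the 8 degree slope, y across, z square to the floors. Gutter centre lines at y = +45 (near, on the robot's side) and -45 mm (far); each 23 mm wide inside, walls 3 mm thick and 14 mm high, flat floor. Only the wheels stand above the walls below the stop.
- buffer (a point): Midway between the two rubber buffers at the track's low end, on their top uphill edge (track x = -200, z = 13 mm). They are 20 mm long, 13 mm high, as wide as the gutter. A waiting wheel leans on its buffer, its downhill rim free above it for a finger.
- stop (a point): Middle of the rubber-faced top stop across both gutters, on its downhill face (track x = 200, z = 27 mm). The stop plate reaches 48 mm above the gutter floors.
- rig: Flat aluminium base under the track, 520 x 270 mm, 12 mm thick, fixed to the bench. Origin: centre of its underside; x along the gutters towards the high end, level.
- disc: Solid orange flywheel disc, 60 mm in diameter, 20 mm wide, about 110 to 180 g, standing on edge in one of the gutters against the low buffer (either gutter). Origin at its centre, 30 mm above the gutter floor; its y axis is the axle, across the gutter; x and z turn with it as it rolls. Rolls freely: let go on the slope, it runs back down.
- rim: Blue rim flywheel with a thin drilled web and dark hub, 60 mm in diameter, 20 mm wide, about 100 to 160 g, standing on edge against the low buffer of the other gutter. Origin at its centre; its y axis is the axle. Rolls as freely as the disc.
- seat_near (a point): Where a wheel's centre lies when the wheel touches the top stop in the near gutter (track frame x = 170, y = 45, z = 30 mm). The catch then lets it settle back about 4 mm.
- seat_far (a point): The same point for the far gutter (track frame x = 170, y = -45, z = 30 mm).
- catch_near (a joint): Red sprung flap in the near gutter's floor, hinged at its downhill end (track x = 115 mm); the free end (x = 146 mm) stands 8 mm above the floor. 0 rad = up, 0.25 = pressed flush. A wheel rolling uphill presses it down with about its own weight; it springs up by itself behind the wheel once that is within about 4 mm of the stop, and blocks the way back.
- catch_far (a joint): The same catch in the far gutter.
- spare: Brass spare disc, 60 mm in diameter, 20 mm high, lying flat on the base plate beside the track. Origin: centre of its underside. Not to be moved.
- hexkey: Dark hex key, 100 x 30 mm, 6 mm thick, lying on the base plate on the other side of the track. Origin: middle of its long arm, on its underside. Not to be moved.
- tacho: Yellow hand tachometer, about 150 x 62 x 32 mm, on the bench. Origin: centre of its underside. Not to be moved.
- caliper: Digital caliper, 230 x 60 mm, 12 mm thick, on the bench. Origin: centre of its underside. Not to be moved.
- screwdriver: Red-handled screwdriver on the bench. Origin: centre of its underside. Not to be moved.
- grease: White jar with blue cap, 68 mm in diameter, 62 mm high. Origin: centre of its underside. Not to be moved.
Things that resemble listed ones, but are neither listed nor needed, are in the scene too. Of the things like the rim, leave any that is pink or white; of the rest the smaller one is meant.

How it is judged:
By the outcome, as a careful person would: the job done as asked, in the order asked, and still so for the second after the job is handed in, with the robot touching nothing.
It also fails if it takes over 67 s, if anything falls off the work surface, if the arm or the gripper's body presses on something with over 40 N, if the wrist force passes 120 N, or if a joint passes its speed limit or range.

## Working session

There is one attempt and no reset: what is moved stays moved. The work goes in short steps, Python scripts to look and compute and a tool call to move; the robot and the scene stay as the last step left them, time stands still between calls to the robot, and variables do not carry over. Pictures are saved under pics/ and viewed, and the job is handed in when it is done.

Besides the shell and the picture viewer there is one more tool, called after "Request:" by a JSON object that holds its "method" and its "body", one argument or row to a line. arm_command: Moves the arm, as the interface text tells. Its arguments: {"type":"object","properties":{"steps":{"type":"array","items":{"type":"array"}},"force":{"type":"number"}},"required":["steps"]}

```bash
mkdir -p pics; ls; cat > h.py <<'E'
import numpy as np, cv2
from cell import manip
def save(img,n): cv2.imwrite('pics/'+n+'.png',cv2.cvtColor(img,cv2.COLOR_RGB2BGR))
E
python3 - <<'E'
from h import *
print(manip.read_state())
for n in ['scene','side','wrist']:
    p,d=manip.camera(n); save(p,n+'0'); np.savez('pics/'+n+'0.npz',p=p,d=d)
    print(n,manip.calibration(n))
E
```

```text
pics
{'clock': 0.0, 'joints': array([-1.32160650e+00,  3.00481135e-01,  1.52160825e+00, -2.39428081e-05,
        1.32070316e+00, -6.66232196e-02]), 'qd': array([ 2.11496440e-04,  1.84422189e-03, -8.79778144e-04,  3.38007909e-04,
        8.29822131e-04, -9.85488652e-05]), 'effort': array([ 1.93064084e-04, -5.31810522e+01, -3.52739167e+01,  7.07167760e-02,
        2.44114827e-02, -9.92695573e-05]), 'eef_pos': array([ 170.73504114, -522.53802184,  204.86933805]), 'eef_rot': array([-3.14153591e+00,  1.19877579e-03, -1.25497731e+00]), 'wrist_force': array([-0.63143108,  0.4061213 ,  0.29618949]), 'moment': array([0.02880279, 0.00690858, 0.05238836]), 'finger_gap': 93.70124144384246}
scene {'fx': 394.2416933394906, 'fy': 394.2416933394906, 'cx': 317.784400062484, 'cy': 198.37083643974017, 'R': array([[ 0.71687474,  0.69715752, -0.00787381],
       [ 0.47282072, -0.49443078, -0.72936875],
       [-0.51237796,  0.51914313, -0.68407546]]), 't': array([-380.19242187, -152.96606697, 1444.90651075])}
side {'fx': 451.0911736718767, 'fy': 451.0911736718767, 'cx': 316.51587285001665, 'cy': 199.39578723870014, 'R': array([[-0.78971817, -0.61342333, -0.00755219],
       [-0.36045693,  0.47394157, -0.80339915],
       [ 0.49640308, -0.63173667, -0.59539295]]), 't': array([ 415.9922673 ,  255.6267285 , 1110.47607202])}
wrist {'fx': 290.53394549169656, 'fy': 290.53394549169656, 'cx': 322.3226745553047, 'cy': 199.67095455445786, 'tool_from_camera': array([[ 9.99997343e-01, -1.57070274e-03,  1.68712737e-03,
         3.64991212e-01],
       [ 1.11239392e-03,  9.69873897e-01,  2.43604980e-01,
        -7.17152271e+01],
       [-2.01893180e-03, -2.43602456e-01,  9.69873068e-01,
        -1.79039051e+02],
       [ 0.00000000e+00,  0.00000000e+00,  0.00000000e+00,
         1.00000000e+00]])}
```

View pics/scene0.png

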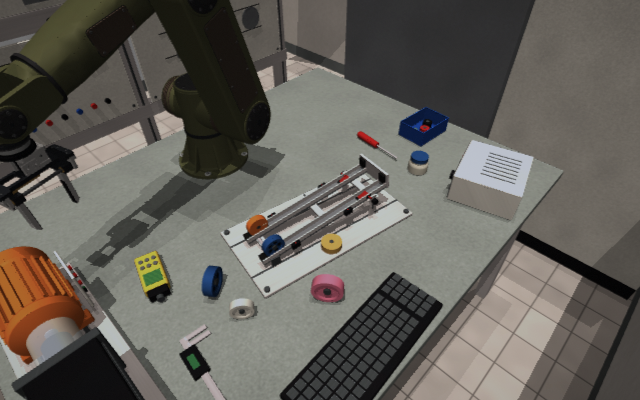

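View pics/side0.png

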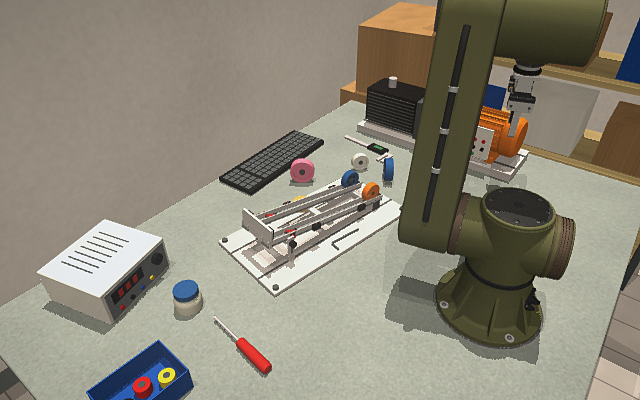

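View pics/wrist0.png

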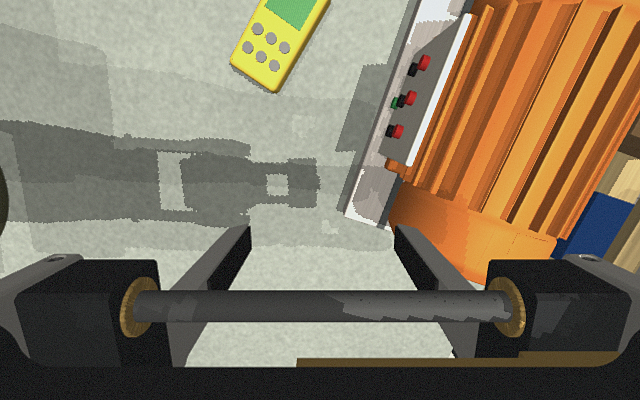

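Orange disc in the near gutter at scene (257,224). Blue wheel in the far gutter at scene (272,244); the other blue one at (213,281) lies on the bench, outside the track. Now measuring.

```bash
cat >> h.py <<'E'
def cloud(name,d):
    c=manip.calibration(name); v,u=np.mgrid[:400,:640]
    P=np.stack([(u-c['cx'])/c['fx']*d,(v-c['cy'])/c['fy']*d,d],-1)
    return (P-c['t'])@c['R']
def hsv(p): return cv2.cvtColor(p,cv2.COLOR_RGB2HSV)
def comps(m,mn=15):
    n,l,s,c=cv2.connectedComponentsWithStats(m.astype(np.uint8))
    return [(l==i,s[i,4],c[i].round(0)) for i in range(1,n) if s[i,4]>=mn]
E
python3 - <<'E'
from h import *
for n in ['scene','side']:
    f=np.load(f'pics/{n}0.npz');p,d=f['p'],f['d'];W=cloud(n,d);H=hsv(p);z=W[...,2]
    ok=d>0
    for nm,(a,b) in dict(orange=(8,16),blue=(100,118),red=(0,5)).items():
        m=(H[...,0]>=a)&(H[...,0]<=b)&(H[...,1]>130)&(H[...,2]>50)&ok
        for c,a_,ce in comps(m,8):
            q=W[c]; 
            if 0<np.median(z[c])<180: print(n,nm,a_,ce,np.median(q,0).round(0),q.min(0).round(0),q.max(0).round(0))
    m=(H[...,1]<40)&(H[...,2]>150)&ok&(abs(z-12)<5)
    m=cv2.morphologyEx(m.astype(np.uint8),cv2.MORPH_CLOSE,np.ones((25,25)))
    # points in cloud
    c=max(comps(m),key=lambda t:t[1]); mm=c[0]&(abs(z-12)<5)&ok
    r=cv2.minAreaRect(W[mm][:,:2].astype(np.float32)); print(n,'plate',c[1:],r,np.median(z[mm]))
    print(cv2.boxPoints(r))
    m=ok&(z>50)&(z<160)&(W[...,0]>250)&(W[...,0]<800)
E
```

```text
scene orange 278 [256. 224.] [ 440. -151.   82.] [ 422. -176.   50.] [ 450. -105.  100.]
scene orange 5992 [ 33. 297.] [ 341. -645.  168.] [  68. -734.   -3.] [ 441. -586.  190.]
scene blue 1091 [423. 126.] [460. 659.  32.] [ 206.  568. -186.] [ 522. 1132.   62.]
scene blue 22 [ 79. 111.] [-484. -252.  101.] [-492. -261.   92.] [-476. -244.  108.]
scene blue 166 [420. 157.] [582. 443.  61.] [551. 417.  48.] [605. 475.  65.]
scene blue 135 [270. 241.] [ 523. -172.   94.] [ 510. -193.   73.] [ 536. -139.  100.]
scene blue 9 [281. 247.] [ 533. -144.   56.] [ 529. -149.   50.] [ 537. -142.   65.]
scene blue 278 [208. 280.] [ 490. -345.   69.] [ 457. -367.   34.] [ 510. -307.   78.]
scene blue 22 [219. 282.] [ 478. -313.   14.] [ 469. -326.    7.] [ 488. -302.   30.]
scene red 27 [ 93. 105.] [-484. -196.  101.] [-497. -205.   91.] [-476. -189.  110.]
scene red 34 [ 49. 122.] [-485. -362.  100.] [-493. -371.   88.] [-478. -352.  109.]
scene red 34 [424. 127.] [470. 654.  28.] [455. 635.  18.] [483. 686.  32.]
scene red 145 [367. 139.] [352. 451.  20.] [278. 436.  -2.] [397. 500.  28.]
scen
[... 1506 characters left out ...]
8.] [694. 504.  68.] [690. 498.  55.] [696. 511.  78.]
side red 34 [128. 285.] [687. 529.  66.] [684. 521.  55.] [691. 534.  77.]
side red 33 [121. 292.] [681. 551.  67.] [678. 544.  55.] [685. 559.  77.]
side red 22 [122. 307.] [676. 562.  28.] [672. 556.  20.] [682. 567.  33.]
side red 510 [254. 355.] [337. 464.  22.] [294. 437.  -1.] [409. 479.  29.]
side red 284 [143. 387.] [460. 656.  28.] [448. 637.   7.] [484. 671.  34.]
side plate (np.int32(10021), array([314., 229.])) ((512.4995727539062, -89.59896850585938), (783.7623901367188, 353.8021545410156), 89.9563217163086) 11.53287003496885
[[ 335.2998  -481.34518]
 [ 689.10187 -481.6149 ]
 [ 689.69934  302.14725]
 [ 335.89728  302.41696]]
```

```bash
python3 - <<'E'
from h import *
a=cv2.imread('pics/scene0.png')[150:300,200:420]; cv2.imwrite('pics/sc_crop.png',cv2.resize(a,None,fx=3.6,fy=3.6,interpolation=cv2.INTER_CUBIC))
a=cv2.imread('pics/side0.png')[150:300,210:410]; cv2.imwrite('pics/sd_crop.png',cv2.resize(a,None,fx=4,fy=4,interpolation=cv2.INTER_CUBIC))
E
```

```text
(no output)
```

View pics/sc_crop.png

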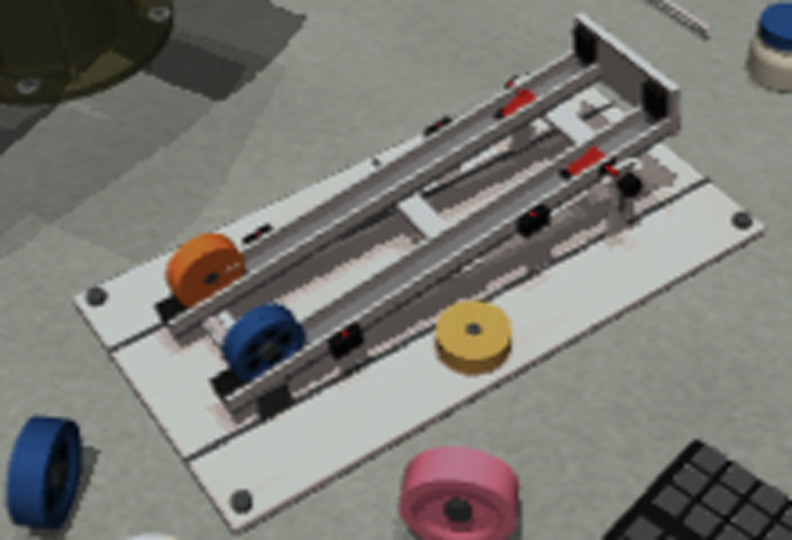

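View pics/sd_crop.png

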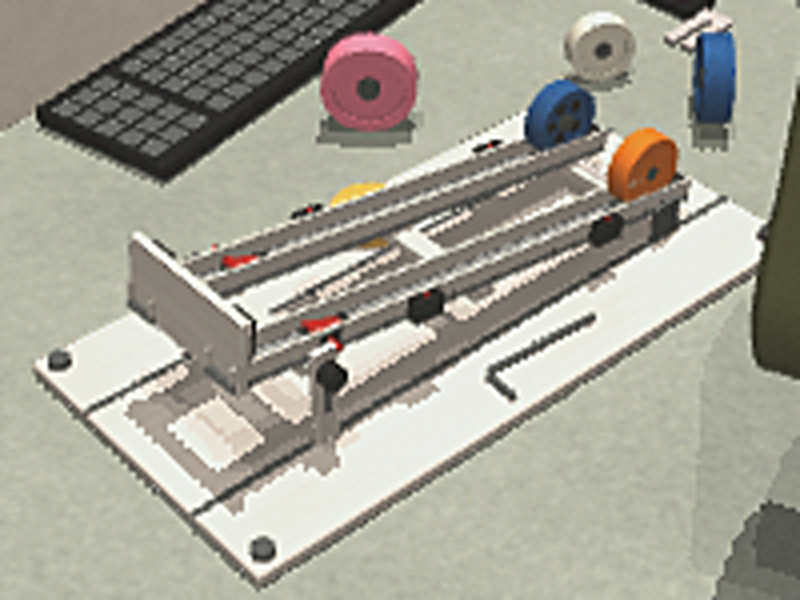

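Request:
{"method": "arm_command", "body": {
  "steps": [
    [0,[-1.5,-2.3,0],0],
    [0,[-1.5,-2.3,0],0],
    [0,[-1.5,-2.3,0],0],
    [0,[-1.5,-2.3,0],0],
    [0,[-1.5,-2.3,0],0]
  ],
  "force": 20
}}

```text
clock: 0.57
eef_pos: [257.4, -414.6, 205.2]
eef_rot: [3.142, 0.0, -1.255]
wrist_force: [1.4, -0.1, 0.2]
finger_gap: 64.0
```

Request:
{"method": "arm_command", "body": {
  "steps": [
    [0,[-1.6,-2.3,0],0],
    [0,[-1.6,-2.3,0],0],
    [0,[-1.6,-2.3,0],0],
    [0,[-1.6,-2.3,0],0],
    [0,[-1.6,-2.3,0],0]
  ]
}}

```text
clock: 0.98
eef_pos: [341.9, -302.8, 205.4]
eef_rot: [3.142, 0.0, -1.255]
wrist_force: [-0.8, -0.6, -0.3]
finger_gap: 30.8
```

Request:
{"method": "arm_command", "body": {
  "steps": [
    [0,[-1.6,-2.3,0],0],
    [0,[-1.6,-2.3,0],0],
    [0,[-1.6,-2.3,0],0],
    [0,[-1.6,-2.3,0],0],
    [0,[-1.6,-2.2,0],0]
  ]
}}

```text
clock: 1.4
eef_pos: [425.5, -191.2, 205.4]
eef_rot: [3.142, 0.0, -1.255]
wrist_force: [-0.5, -1.0, -0.2]
finger_gap: 1.0
```

Request:
{"method": "arm_command", "body": {
  "steps": [
    [0,[0,0,0],-0.12],
    [0,[0,0,0],-0.12],
    [0,[0,0,0],-0.12],
    [0,[0,0,0],-0.12],
    [0,[0,0,0],-0.12]
  ]
}}

```text
clock: 1.82
eef_pos: [424.7, -192.4, 205.3]
eef_rot: [3.142, 0.0, -0.649]
wrist_force: [0.1, 0.2, 1.2]
finger_gap: 0.3
```

Request:
{"method": "arm_command", "body": {
  "steps": [
    [0,[0,0,0],-0.12],
    [0,[0,0,0],-0.12],
    [0,[0,0,0],-0.12],
    [0,[0,0,0],-0.105],
    [0,[0,0,0],0]
  ]
}}

```text
clock: 2.23
eef_pos: [424.7, -192.5, 205.3]
eef_rot: [-3.141, 0.0, -0.185]
wrist_force: [0.7, 0.6, 0.4]
finger_gap: 0.6
```

```bash
python3 - <<'E'
from h import *
s=manip.read_state();print(s['clock'],s['eef_pos'],s['eef_rot'],s['finger_gap'],s['wrist_force'])
p,d=manip.camera('wrist'); save(p,'wrist1'); np.savez('pics/wrist1.npz',p=p,d=d,pos=s['eef_pos'],rot=s['eef_rot'])
E
```

```text
2.2333 [ 424.71605828 -192.51659144  205.2923415 ] [-3.14146366e+00  3.62279747e-04 -1.84976284e-01] 0.5525426269756667 [0.73825017 0.63627526 0.4148211 ]
```

View pics/wrist1.png

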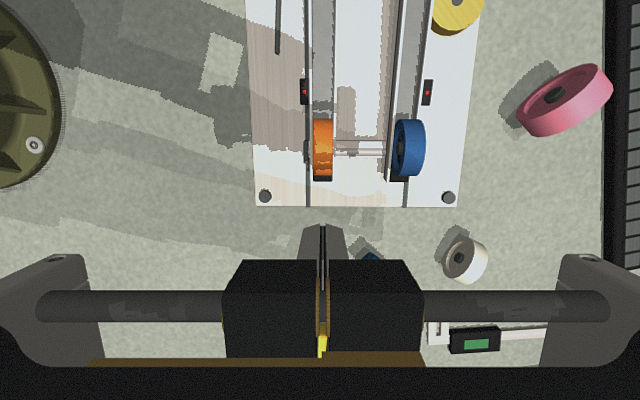

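The wrist view shows the orange disc at (323,150) and the blue wheel at (409,148), with the gutters running nearly vertical in the picture. The shut fingers line up with the orange wheel.

```bash
cat >> h.py <<'E'
from scipy.spatial.transform import Rotation as Ro
def wcloud(d,pos,rot):
    c=manip.calibration('wrist'); v,u=np.mgrid[:400,:640]
    P=np.stack([(u-c['cx'])/c['fx']*d,(v-c['cy'])/c['fy']*d,d],-1)
    T=c['tool_from_camera']; P=P@T[:3,:3].T+T[:3,3]
    return P@Ro.from_euler('xyz',rot).as_matrix().T+pos
E
python3 - <<'E'
from h import *
f=np.load('pics/wrist1.npz');p,d=f['p'],f['d'];W=wcloud(d,f['pos'],f['rot']);H=hsv(p);z=W[...,2];ok=d>0
u=np.arange(640)[None].repeat(400,0);v=np.arange(400)[:,None].repeat(640,1)
cen={}
for nm,(a,b),(u0,u1) in [('orange',(6,18),(300,345)),('blue',(100,118),(385,430))]:
    m=(H[...,0]>=a)&(H[...,0]<=b)&(H[...,1]>110)&ok&(u>u0)&(u<u1)&(v>100)&(v<190)&(z>50)&(z<110)
    q=W[m]; print(nm,m.sum(),np.percentile(q,[2,50,98],0).round(1).tolist())
    top=q[q[:,2]>np.percentile(q[:,2],98)-6]; cen[nm]=top.mean(0); print(' top',cen[nm].round(1))
    print(' u',u[m].min(),u[m].max(),'v',v[m].min(),v[m].max())
# plate long edges
m=(H[...,1]<50)&(H[...,2]>140)&ok&(abs(z-12)<4)
for r in [195,185,60,40]:
  c=np.where(m[r])[0]; print(r,c.min(),c.max(),W[r,c.min()].round(1),W[r,c.max()].round(1))
# high points (walls)
for r in [100,70,40,10]:
  c=np.where(ok[r]&(z[r]>55)&(z[r]<130))[0]; print(r,[(int(x),W[r,x].round(0).tolist()) for x in c[::4]])
E
```

```text
orange 1045 [[423.5, -170.3, 79.3], [435.7, -140.6, 95.1], [447.7, -116.9, 99.6]]
 top [ 435.4 -143.7   97. ]
 u 313 332 v 119 174
blue 1400 [[509.3, -187.9, 52.0], [521.1, -159.8, 94.0], [534.8, -134.3, 99.5]]
 top [ 522.9 -161.1   97.1]
 u 392 425 v 120 175
195 255 457 [ 335.5 -193.5   10.5] [ 598.  -242.9   10.3]
185 254 459 [ 337.5 -180.1   10.6] [ 601.2 -229.7   11.1]
60 248 474 [366.9 -32.4  10.7] [629.5 -81.9  11. ]
40 247 476 [371.2 -11.6  11.4] [632.5 -60.9  11.9]
100 [(300, [421.0, -92.0, 59.0]), (304, [425.0, -93.0, 59.0]), (308, [429.0, -94.0, 59.0]), (334, [456.0, -99.0, 59.0]), (394, [519.0, -111.0, 60.0]), (419, [545.0, -116.0, 60.0]), (423, [550.0, -117.0, 58.0]), (427, [553.0, -117.0, 60.0]), (561, [687.0, -143.0, 67.0]), (565, [686.0, -144.0, 74.0]), (569, [687.0, -144.0, 78.0]), (573, [690.0, -145.0, 78.0]), (577, [694.0, -145.0, 79.0]), (581, [697.0, -146.0, 80.0]), (585, [701.0, -147.0, 80.0]), (589, [704.0, -148.0, 80.0]), (593, [709.0, -148.0, 79.0]), (597, [711.0, -149.0, 81.0]), (601, [716.0, -150.0, 80.0]), (605, [720.0, -150.0, 80.0])]
70 [(309, [436.0, -66
[... 193 characters left out ...]
, [718.0, -121.0, 73.0])]
40 [(309, [442.0, -40.0, 68.0]), (316, [449.0, -38.0, 55.0]), (337, [469.0, -45.0, 68.0]), (400, [530.0, -57.0, 69.0]), (422, [556.0, -58.0, 55.0]), (426, [555.0, -61.0, 67.0])]
10 [(308, [446.0, -14.0, 69.0]), (312, [450.0, -11.0, 57.0]), (316, [454.0, -12.0, 58.0]), (320, [458.0, -13.0, 57.0]), (324, [462.0, -13.0, 57.0]), (328, [466.0, -14.0, 57.0]), (332, [470.0, -14.0, 56.0]), (336, [472.0, -20.0, 70.0]), (400, [534.0, -29.0, 64.0]), (404, [535.0, -32.0, 72.0]), (408, [543.0, -29.0, 59.0]), (412, [548.0, -29.0, 57.0]), (416, [551.0, -31.0, 58.0]), (420, [556.0, -31.0, 58.0]), (424, [560.0, -31.0, 57.0]), (428, [559.0, -35.0, 68.0]), (432, [562.0, -37.0, 71.0])]
```

Request:
{"method": "arm_command", "body": {
  "steps": [
    [0,[0.1,0,2.4],0.008],
    [0,[0,0,2.4],0],
    [0,[0,0,2.4],0],
    [0,[0,0,2.4],0],
    [0,[0,0,2.4],0]
  ]
}}

```text
clock: 2.7
eef_pos: [425.7, -192.7, 84.4]
eef_rot: [3.142, -0.0, -0.203]
wrist_force: [-0.1, -0.3, -0.1]
finger_gap: 0.6
```

Request:
{"method": "arm_command", "body": {
  "steps": [
    [0,[0,0,1.2],0],
    [0,[0,0,0.8],0],
    [0,[0,0,0.6],0],
    [0,[0,0,0],0]
  ]
}}

```text
clock: 3.03
eef_pos: [425.6, -192.6, 58.9]
eef_rot: [-3.141, 0.001, -0.2]
wrist_force: [0.5, 0.8, 0.2]
finger_gap: 0.6
```

```bash
python3 - <<'E'
from h import *
s=manip.read_state();print(s['clock'],s['eef_pos'],s['eef_rot'],s['finger_gap'],s['wrist_force'])
p,d=manip.camera('wrist'); save(p,'wrist2')
p,d=manip.camera('scene'); cv2.imwrite('pics/scene2.png',cv2.resize(p[150:300,200:420,::-1],None,fx=3.6,fy=3.6))
E
```

```text
3.0333 [ 425.60957613 -192.64946525   58.87598221] [-3.14130096e+00  8.54005156e-04 -1.99727861e-01] 0.6257539504229082 [0.54291613 0.78347234 0.15538186]
```

View pics/wrist2.png

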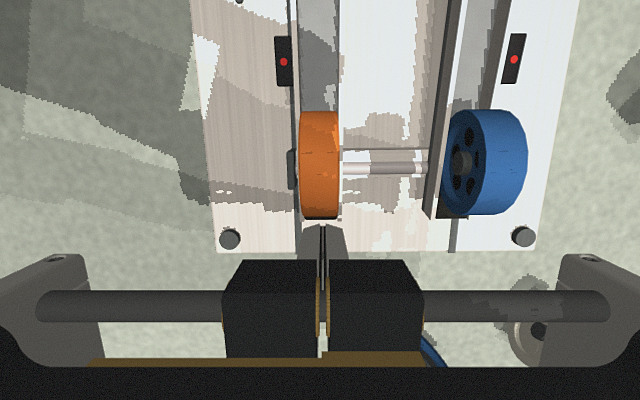

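View pics/scene2.png

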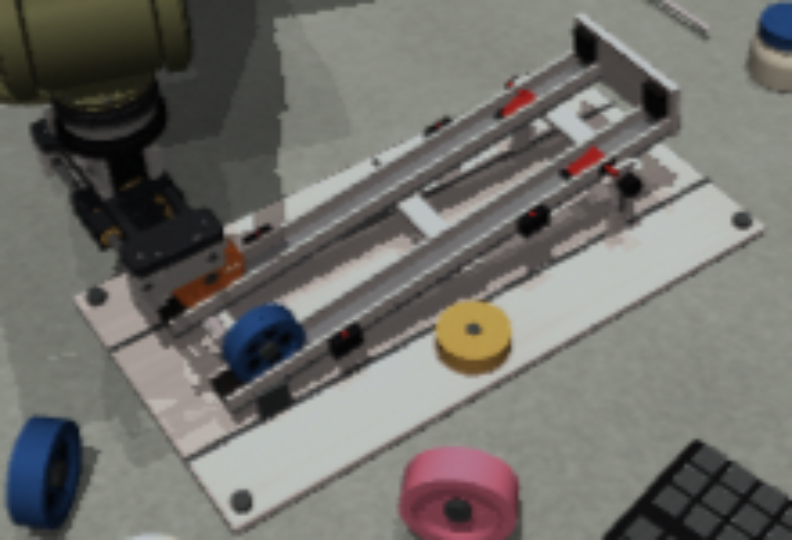

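Request:
{"method": "arm_command", "body": {
  "steps": [
    [0,[0,-0.3,-0.04],-0.005],
    [0,[0,-0.3,-0.04],0],
    [0,[0,-0.3,-0.04],0],
    [0,[0,-0.3,-0.04],0],
    [0,[0,-0.3,-0.04],0]
  ]
}}

```text
clock: 3.55
eef_pos: [429.1, -178.2, 62.1]
eef_rot: [3.141, -0.001, -0.193]
wrist_force: [-0.6, -5.6, 4.9]
finger_gap: 0.6
```

Request:
{"method": "arm_command", "body": {
  "steps": [
    [0,[0,-0.4,-0.06],0],
    [0,[0,-0.5,-0.07],0],
    [0,[0,-0.6,-0.08],0],
    [0,[0,-0.7,-0.1],0],
    [0,[0,-0.7,-0.1],0]
  ]
}}

```text
clock: 3.97
eef_pos: [434.7, -149.7, 66.1]
eef_rot: [3.141, -0.001, -0.193]
wrist_force: [-0.7, -5.4, 3.5]
finger_gap: 0.3
```

```bash
python3 - <<'E'
from h import *
s=manip.read_state();print(s['clock'],s['eef_pos'],s['eef_rot'],s['finger_gap'],s['wrist_force'])
p,d=manip.camera('wrist'); save(p,'wrist3')
E
```

```text
3.9667 [ 434.65890544 -149.67278764   66.13247198] [ 3.14067006e+00 -1.24638419e-03 -1.93158445e-01] 0.25731487596480546 [-0.70827102 -5.44890741  3.54935332]
```

View pics/wrist3.png

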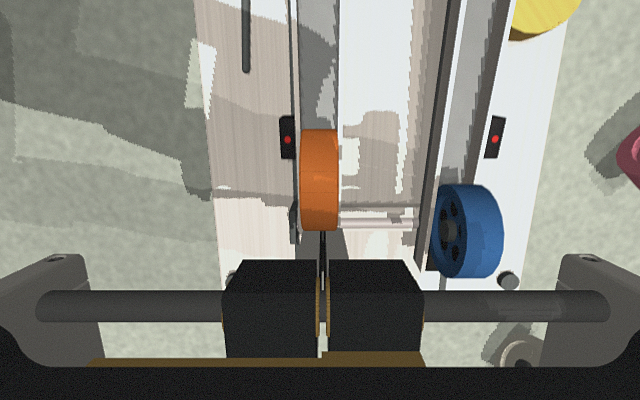

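Request:
{"method": "arm_command", "body": {
  "steps": [
    [0,[0,-0.8,-0.11],0],
    [0,[0,-0.9,-0.12],0],
    [0,[0,-0.9,-0.12],0],
    [0,[0,-0.9,-0.12],0],
    [0,[0,-0.9,-0.12],0]
  ]
}}

```text
clock: 4.43
eef_pos: [443.0, -106.1, 71.9]
eef_rot: [3.141, -0.001, -0.193]
wrist_force: [-1.1, -5.1, 4.2]
finger_gap: 0.5
```

Request:
{"method": "arm_command", "body": {
  "steps": [
    [0,[0,-0.9,-0.13],0],
    [0,[0,-0.9,-0.13],0],
    [0,[0,-0.9,-0.13],0],
    [0,[0,-0.9,-0.13],0],
    [0,[0,-0.9,-0.13],0]
  ]
}}

```text
clock: 4.85
eef_pos: [451.5, -61.7, 78.2]
eef_rot: [3.141, -0.0, -0.193]
wrist_force: [-0.8, -4.5, 3.8]
finger_gap: 0.2
```

Request:
{"method": "arm_command", "body": {
  "steps": [
    [0,[0,-0.9,-0.13],0],
    [0,[0,-0.9,-0.13],0],
    [0,[0,-0.9,-0.13],0],
    [0,[0,-0.9,-0.13],0],
    [0,[0,-0.9,-0.13],0]
  ]
}}

```text
clock: 5.27
eef_pos: [460.0, -17.2, 84.6]
eef_rot: [3.141, 0.0, -0.193]
wrist_force: [-1.6, -4.4, 3.9]
finger_gap: 0.5
```

Request:
{"method": "arm_command", "body": {
  "steps": [
    [0,[0,-0.9,-0.13],0],
    [0,[0,-0.9,-0.13],0],
    [0,[0,-0.9,-0.13],0],
    [0,[0,-0.8,-0.11],0],
    [0,[0,-0.7,-0.1],0]
  ]
}}

```text
clock: 5.68
eef_pos: [468.1, 24.0, 90.6]
eef_rot: [3.142, 0.0, -0.193]
wrist_force: [-0.7, -4.9, 4.2]
finger_gap: 0.2
```

```bash
python3 - <<'E'
from h import *
s=manip.read_state();print(s['clock'],s['eef_pos'],s['eef_rot'],s['finger_gap'],s['wrist_force'])
p,d=manip.camera('wrist'); save(p,'wrist4')
E
```

```text
5.6833 [468.14174027  24.02950485  90.56620576] [ 3.14158435e+00  4.52333994e-05 -1.92783107e-01] 0.2355919967531985 [-0.74226946 -4.93788387  4.22497691]
```

View pics/wrist4.png

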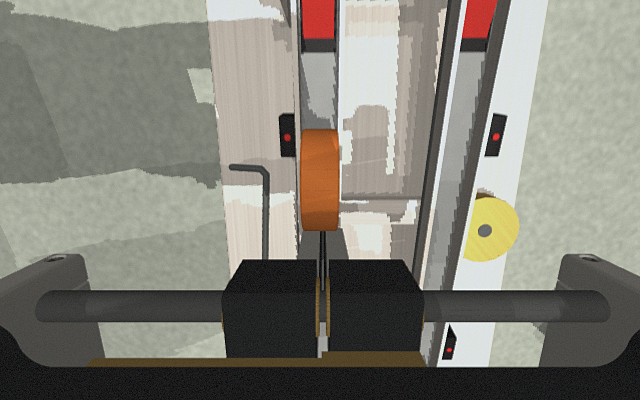

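Request:
{"method": "arm_command", "body": {
  "steps": [
    [0,[0,-0.8,-0.11],0],
    [0,[0,-0.9,-0.13],0],
    [0,[0,-0.9,-0.13],0],
    [0,[0,-0.9,-0.13],0],
    [0,[0,-0.8,-0.11],0]
  ]
}}

```text
clock: 6.15
eef_pos: [476.5, 66.2, 96.7]
eef_rot: [3.142, -0.0, -0.193]
wrist_force: [0.1, -6.1, 5.1]
finger_gap: 0.6
```

Request:
{"method": "arm_command", "body": {
  "steps": [
    [0,[0,-0.7,-0.1],0],
    [0,[0,-0.6,-0.08],0],
    [0,[0,-0.5,-0.07],0],
    [0,[0,-0.5,-0.07],0],
    [0,[0,-0.5,-0.07],0]
  ]
}}

```text
clock: 6.57
eef_pos: [481.7, 93.3, 100.6]
eef_rot: [3.141, 0.0, -0.193]
wrist_force: [-0.6, -5.7, 4.7]
finger_gap: 0.4
```

Request:
{"method": "arm_command", "body": {
  "steps": [
    [0,[0,-0.5,-0.07],0],
    [0,[0,-0.5,-0.07],0],
    [0,[0,-0.5,-0.07],0],
    [0,[0,-0.5,-0.07],0],
    [0,[0,-0.4,-0.06],0]
  ]
}}

```text
clock: 6.98
eef_pos: [486.3, 116.9, 104.0]
eef_rot: [3.141, 0.0, -0.193]
wrist_force: [-1.5, -4.7, 4.3]
finger_gap: 0.7
```

```bash
python3 - <<'E'
from h import *
s=manip.read_state();print(s['clock'],s['eef_pos'],s['eef_rot'],s['finger_gap'],s['wrist_force'])
e=s['eef_pos']; print('travel',.193*(e[0]-425.6)+.981*(e[1]+192.6))
p,d=manip.camera('wrist'); save(p,'wrist5')
E
```

```text
6.9833 [486.26631879 116.93539517 103.97413173] [ 3.14149688e+00  8.02170307e-05 -1.92958003e-01] 0.7230003734185482 [-1.50835512 -4.72760536  4.27537935]
travel 315.36282218603884
```

View pics/wrist5.png

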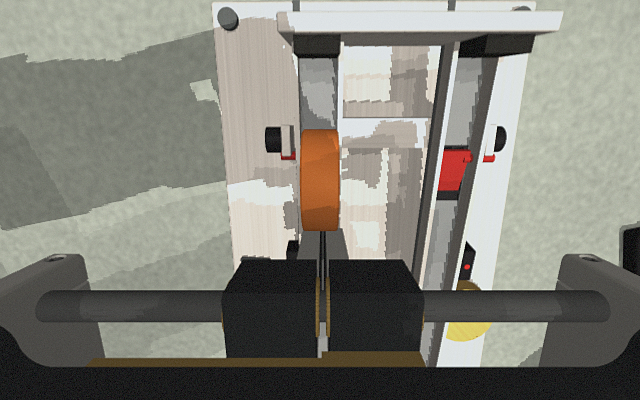

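Request:
{"method": "arm_command", "body": {
  "steps": [
    [0,[0,-0.4,-0.06],0],
    [0,[0,-0.4,-0.06],0],
    [0,[0,-0.4,-0.06],0],
    [0,[0,-0.4,-0.06],0],
    [0,[0,-0.3,-0.04],0]
  ]
}}

```text
clock: 7.45
eef_pos: [490.0, 135.5, 106.8]
eef_rot: [-3.142, -0.0, -0.193]
wrist_force: [-0.1, -4.6, 4.4]
finger_gap: 0.5
```

Request:
{"method": "arm_command", "body": {
  "steps": [
    [0,[0,-0.3,-0.04],0],
    [0,[0,-0.3,-0.04],0],
    [0,[0,-0.2,-0.03],0],
    [0,[0,-0.2,-0.03],0],
    [0,[0,-0.2,-0.03],0]
  ]
}}

```text
clock: 7.87
eef_pos: [492.1, 147.1, 108.2]
eef_rot: [-3.141, 0.0, -0.193]
wrist_force: [0.1, -0.6, 0.6]
finger_gap: 0.2
```

```bash
python3 - <<'E'
from h import *
s=manip.read_state();print(s['clock'],s['eef_pos'],s['eef_rot'],s['finger_gap'],s['wrist_force'])
e=s['eef_pos']; print('travel',.193*(e[0]-425.6)+.981*(e[1]+192.6))
p,d=manip.camera('wrist'); save(p,'wrist6')
p,d=manip.camera('scene'); cv2.imwrite('pics/scene6.png',cv2.resize(p[130:280,260:460,::-1],None,fx=4,fy=4))
E
```

```text
7.8667 [492.12676949 147.1202914  108.23368861] [-3.14146088e+00  2.67951667e-04 -1.92920801e-01] 0.21541151225135502 [ 0.07426755 -0.55871362  0.61295381]
travel 346.10527237939954
```

View pics/wrist6.png

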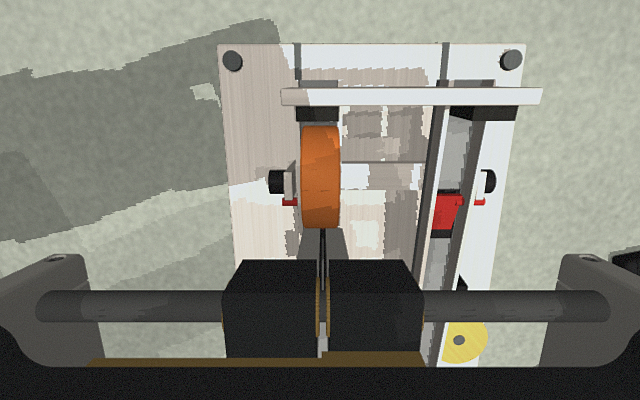

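View pics/scene6.png

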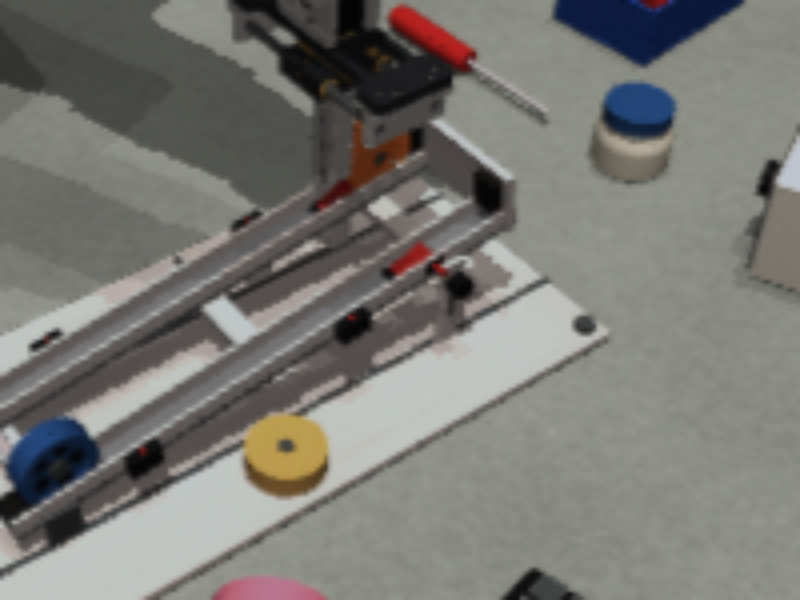

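Force has dropped almost to zero, so the wheel is probably past the catch. I'll go on in small steps until it contacts the stop.

Request:
{"method": "arm_command", "body": {
  "steps": [
    [0,[0,-0.2,-0.03],0],
    [0,[0,-0.2,-0.03],0],
    [0,[0,-0.1,-0.01],0]
  ]
}}

```text
clock: 8.22
eef_pos: [493.3, 151.6, 109.3]
eef_rot: [3.141, -0.0, -0.193]
wrist_force: [-0.7, -5.3, 5.6]
finger_gap: 0.6
```

Request:
{"method": "arm_command", "body": {
  "steps": [
    [0,[0,-0.1,-0.01],0],
    [0,[0,-0.1,-0.01],0],
    [0,[0,0,0],0]
  ]
}}

```text
clock: 8.47
eef_pos: [493.5, 152.6, 109.4]
eef_rot: [3.139, -0.0, -0.193]
wrist_force: [-2.7, -11.6, 5.6]
finger_gap: 0.3
```

Request:
{"method": "arm_command", "body": {
  "steps": [
    [0,[0,0.2,0],0],
    [0,[0,0.2,0],0],
    [0,[0,0.2,0],0],
    [0,[0,0.3,0],0],
    [0,[0,0.5,0],0]
  ]
}}

```text
clock: 8.88
eef_pos: [490.8, 139.9, 109.2]
eef_rot: [-3.141, 0.0, -0.193]
wrist_force: [0.0, -0.4, -0.6]
finger_gap: 0.5
```

```bash
python3 - <<'E'
from h import *
s=manip.read_state();print(s['clock'],s['eef_pos'],s['wrist_force'])
p,d=manip.camera('wrist'); save(p,'wrist7')
E
```

```text
8.8833 [490.75108504 139.93449001 109.18325241] [ 0.0341395  -0.40074667 -0.61561981]
```

View pics/wrist7.png

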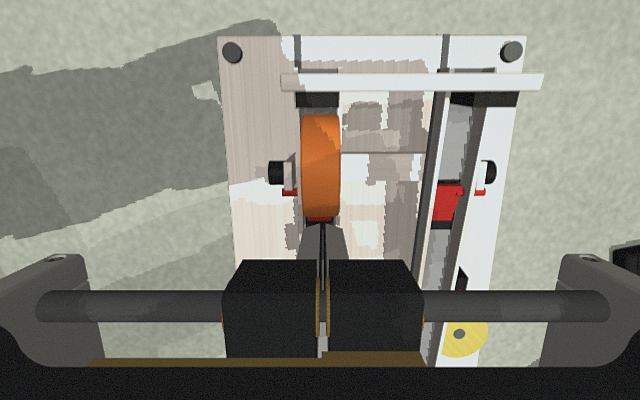

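Catch is standing up (red at 320,219) behind the disc. Next is the far gutter.

Request:
{"method": "arm_command", "body": {
  "steps": [
    [0,[0,0,-1.5],0],
    [0,[0,0,-2.5],0],
    [0,[0,0,-2.5],0],
    [0,[0,0,-2.0],0],
    [0,[0,0,-1.5],0]
  ]
}}

```text
clock: 9.35
eef_pos: [491.1, 139.9, 211.3]
eef_rot: [-3.141, -0.002, -0.193]
wrist_force: [1.3, -0.3, -0.5]
finger_gap: 0.3
```

Request:
{"method": "arm_command", "body": {
  "steps": [
    [0,[0.9,3.4,0],0],
    [0,[0.9,3.4,0],0],
    [0,[0.9,3.4,0],0],
    [0,[0.9,3.4,0],0],
    [0,[0.9,3.4,0],0]
  ]
}}

```text
clock: 9.77
eef_pos: [502.1, -37.3, 209.4]
eef_rot: [-3.141, -0.0, -0.193]
wrist_force: [0.5, 0.4, -0.3]
finger_gap: 0.4
```

Request:
{"method": "arm_command", "body": {
  "steps": [
    [0,[0.9,3.4,0],0],
    [0,[0.9,3.4,0],0],
    [0,[0.9,3.4,0],0],
    [0,[0.9,3.4,0],0],
    [0,[0.9,3.4,0],0]
  ]
}}

```text
clock: 10.18
eef_pos: [513.6, -212.9, 209.3]
eef_rot: [-3.141, -0.0, -0.193]
wrist_force: [0.0, -0.2, -0.3]
finger_gap: 0.4
```

Request:
{"method": "arm_command", "body": {
  "steps": [
    [0,[0,0,2.0],0],
    [0,[0,0,2.5],0],
    [0,[0,0,2.5],0],
    [0,[0,0,2.0],0],
    [0,[0,0,0],0]
  ]
}}

```text
clock: 10.6
eef_pos: [512.1, -210.4, 115.4]
eef_rot: [-3.14, 0.006, -0.193]
wrist_force: [-0.3, -0.1, -0.3]
finger_gap: 0.4
```

```bash
python3 - <<'E'
from h import *
s=manip.read_state();print(s['clock'],s['eef_pos'],s['eef_rot'],s['wrist_force'])
p,d=manip.camera('wrist'); save(p,'wrist8')
W=wcloud(d,s['eef_pos'],s['eef_rot']);H=hsv(p)
m=(H[...,0]>=100)&(H[...,0]<=118)&(H[...,1]>110)&(d>0)&(W[...,2]>50)&(W[...,2]<110)
for c,a,ce in comps(m,100):
    q=W[c];t=q[q[:,2]>np.percentile(q[:,2],98)-5];print(a,ce,t.mean(0).round(1),q.min(0).round(),q.max(0).round())
E
```

```text
10.6 [ 512.14416918 -210.40763977  115.4146336 ] [-3.1399205   0.00591236 -0.19333842] [-0.34410369 -0.06407963 -0.33913377]
2214 [323. 153.] [ 523.6 -161.    97.5] [ 509. -191.   73.] [ 538. -131.  100.]
164 [322. 344.] [ 489.1 -328.6   75.9] [ 484. -339.   50.] [ 494. -321.   78.]
```

View pics/wrist8.png

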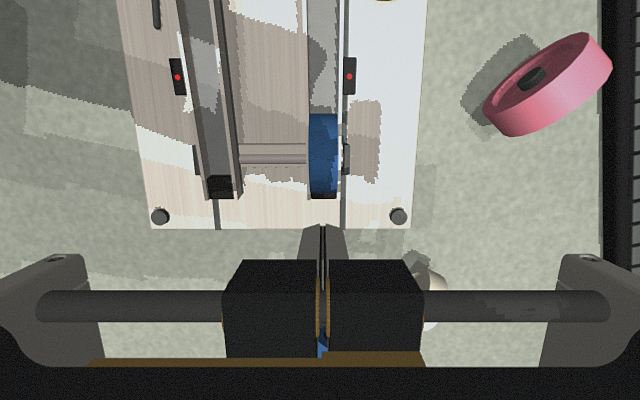

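The blue wheel sits straight ahead of the fingers (323,153), with its centre at (523,-161) as expected. The white and pink wheels are clear of the path.

Request:
{"method": "arm_command", "body": {
  "steps": [
    [0,[0,0,2.0],0],
    [0,[0,0,2.0],0],
    [0,[0,0,1.0],0],
    [0,[0,0,0.6],0],
    [0,[0,0,0],0]
  ]
}}

```text
clock: 11.07
eef_pos: [514.0, -211.0, 63.3]
eef_rot: [-3.141, 0.0, -0.193]
wrist_force: [0.1, -0.8, -0.4]
finger_gap: 0.7
```

Request:
{"method": "arm_command", "body": {
  "steps": [
    [0,[0,0,0.4],0],
    [0,[0,-0.3,-0.04],0],
    [0,[0,-0.3,-0.04],0],
    [0,[0,-0.3,-0.04],0],
    [0,[0,-0.3,-0.04],0]
  ]
}}

```text
clock: 11.48
eef_pos: [516.6, -199.1, 61.5]
eef_rot: [3.141, -0.001, -0.193]
wrist_force: [-1.0, -2.9, 2.5]
finger_gap: 0.1
```

Request:
{"method": "arm_command", "body": {
  "steps": [
    [0,[0,-0.3,-0.04],0],
    [0,[0,-0.4,-0.06],0],
    [0,[0,-0.5,-0.07],0],
    [0,[0,-0.6,-0.08],0],
    [0,[0,-0.7,-0.1],0]
  ]
}}

```text
clock: 11.9
eef_pos: [521.2, -174.3, 64.6]
eef_rot: [3.141, -0.0, -0.193]
wrist_force: [-0.9, -4.3, 3.3]
finger_gap: 0.4
```

Request:
{"method": "arm_command", "body": {
  "steps": [
    [0,[0,-0.8,-0.11],0],
    [0,[0,-0.9,-0.13],0],
    [0,[0,-0.9,-0.13],0],
    [0,[0,-0.9,-0.13],0],
    [0,[0,-0.9,-0.13],0]
  ]
}}

```text
clock: 12.32
eef_pos: [529.6, -130.4, 70.7]
eef_rot: [-3.141, 0.0, -0.193]
wrist_force: [0.2, -3.6, 3.1]
finger_gap: 0.5
```

```bash
python3 - <<'E'
from h import *
s=manip.read_state();e=s['eef_pos'];print(s['clock'],e,s['wrist_force'])
t=.193*(e[0]-513.7)+.981*(e[1]+210);print('travel',t,'z want',59+.1405*t)
p,d=manip.camera('wrist'); save(p,'wrist9')
E
```

```text
12.3167 [ 529.59867153 -130.39976212   70.726436  ] [ 0.20557721 -3.61492198  3.05601969]
travel 81.15627696391567 z want 70.40245691343016
```

View pics/wrist9.png

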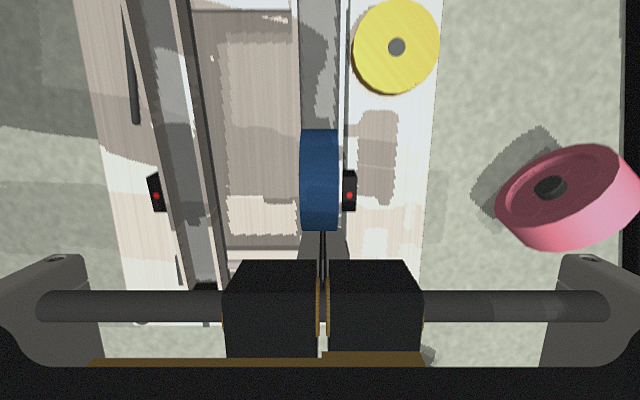

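Request:
{"method": "arm_command", "body": {
  "steps": [
    [0,[0,-0.9,-0.13],0],
    [0,[0,-0.9,-0.13],0],
    [0,[0,-0.9,-0.13],0],
    [0,[0,-0.9,-0.13],0],
    [0,[0,-0.9,-0.13],0]
  ]
}}

```text
clock: 12.78
eef_pos: [538.3, -86.5, 77.3]
eef_rot: [3.142, -0.0, -0.193]
wrist_force: [-0.9, -3.0, 3.6]
finger_gap: 0.6
```

Request:
{"method": "arm_command", "body": {
  "steps": [
    [0,[0,-0.9,-0.13],0],
    [0,[0,-0.9,-0.13],0],
    [0,[0,-0.9,-0.13],0],
    [0,[0,-0.9,-0.13],0],
    [0,[0,-0.9,-0.13],0]
  ]
}}

```text
clock: 13.2
eef_pos: [546.9, -42.3, 83.8]
eef_rot: [3.142, 0.0, -0.193]
wrist_force: [0.1, -3.7, 3.3]
finger_gap: 0.3
```

Request:
{"method": "arm_command", "body": {
  "steps": [
    [0,[0,-0.9,-0.13],0],
    [0,[0,-0.9,-0.13],0],
    [0,[0,-0.9,-0.13],0],
    [0,[0,-0.9,-0.13],0],
    [0,[0,-0.9,-0.13],0]
  ]
}}

```text
clock: 13.62
eef_pos: [555.5, 1.9, 90.3]
eef_rot: [-3.142, 0.0, -0.193]
wrist_force: [-1.0, -3.8, 3.5]
finger_gap: 0.8
```

Request:
{"method": "arm_command", "body": {
  "steps": [
    [0,[0,-0.9,-0.13],0],
    [0,[0,-0.9,-0.12],0],
    [0,[0,-0.9,-0.12],0],
    [0,[0,-0.8,-0.11],0],
    [0,[0,-0.7,-0.09],0]
  ]
}}

```text
clock: 14.03
eef_pos: [563.6, 43.1, 96.0]
eef_rot: [3.142, -0.0, -0.193]
wrist_force: [-0.2, -3.6, 3.3]
finger_gap: 0.5
```

```bash
python3 - <<'E'
from h import *
s=manip.read_state();e=s['eef_pos'];print(s['clock'],e,s['wrist_force'])
t=.193*(e[0]-513.7)+.981*(e[1]+210);print('travel',t,'z want',59+.1405*t)
p,d=manip.camera('wrist'); save(p,'wrist10')
E
```

```text
14.0333 [563.59755716  43.07634659  96.01260102] [-0.20456116 -3.59706308  3.28084943]
travel 257.898124535606 z want 95.23468649725265
```

View pics/wrist10.png

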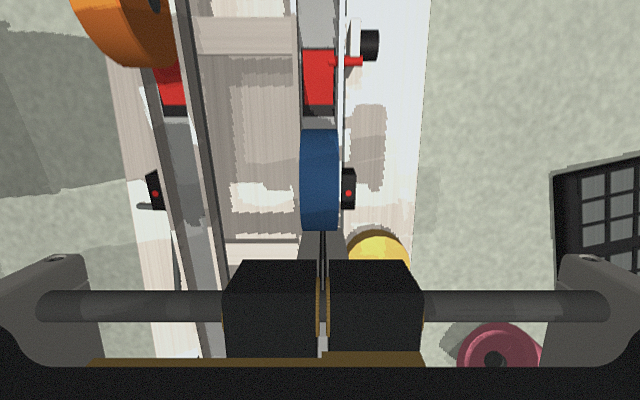

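Request:
{"method": "arm_command", "body": {
  "steps": [
    [0,[0,-0.7,-0.09],0],
    [0,[0,-0.6,-0.08],0],
    [0,[0,-0.5,-0.07],0],
    [0,[0,-0.5,-0.07],0],
    [0,[0,-0.5,-0.07],0]
  ]
}}

```text
clock: 14.5
eef_pos: [568.9, 70.1, 99.7]
eef_rot: [3.142, -0.0, -0.193]
wrist_force: [-1.5, -3.6, 2.9]
finger_gap: 0.4
```

Request:
{"method": "arm_command", "body": {
  "steps": [
    [0,[0,-0.5,-0.07],0],
    [0,[0,-0.5,-0.07],0],
    [0,[0,-0.5,-0.07],0],
    [0,[0,-0.5,-0.07],0],
    [0,[0,-0.5,-0.07],0]
  ]
}}

```text
clock: 14.92
eef_pos: [573.7, 94.5, 103.3]
eef_rot: [3.141, -0.0, -0.193]
wrist_force: [-1.1, -3.7, 4.0]
finger_gap: 0.4
```

Request:
{"method": "arm_command", "body": {
  "steps": [
    [0,[0,-0.4,-0.06],0],
    [0,[0,-0.4,-0.06],0],
    [0,[0,-0.4,-0.06],0],
    [0,[0,-0.4,-0.06],0],
    [0,[0,-0.3,-0.04],0]
  ]
}}

```text
clock: 15.33
eef_pos: [577.3, 113.3, 106.0]
eef_rot: [-3.142, 0.0, -0.193]
wrist_force: [-1.0, -3.5, 3.4]
finger_gap: 0.6
```

Request:
{"method": "arm_command", "body": {
  "steps": [
    [0,[0,-0.3,-0.04],0],
    [0,[0,-0.3,-0.04],0],
    [0,[0,-0.2,-0.03],0],
    [0,[0,-0.2,-0.03],0],
    [0,[0,-0.2,-0.03],0]
  ]
}}

```text
clock: 15.75
eef_pos: [579.4, 125.0, 107.5]
eef_rot: [-3.141, 0.0, -0.193]
wrist_force: [-0.7, -0.3, -0.1]
finger_gap: 0.5
```

```bash
python3 - <<'E'
from h import *
s=manip.read_state();e=s['eef_pos'];print(s['clock'],e,s['wrist_force'])
t=.193*(e[0]-513.7)+.981*(e[1]+210);print('travel',t,'z want',59+.1405*t)
p,d=manip.camera('wrist'); save(p,'wrist11')
E
```

```text
15.75 [579.43716204 125.03685295 107.45995842] [-0.7020044  -0.29737049 -0.06608909]
travel 341.358425020341 z want 106.96085871535792
```

View pics/wrist11.png

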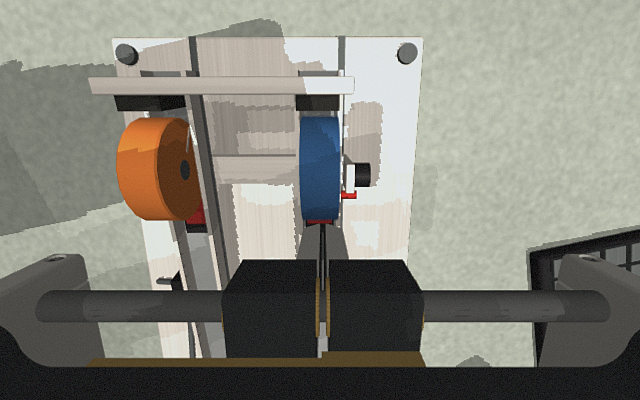

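Request:
{"method": "arm_command", "body": {
  "steps": [
    [0,[0,-0.2,-0.03],0],
    [0,[0,-0.2,-0.03],0],
    [0,[0,-0.2,-0.03],0],
    [0,[0,-0.1,-0.01],0]
  ]
}}

```text
clock: 16.13
eef_pos: [581.0, 131.7, 108.8]
eef_rot: [3.142, -0.0, -0.193]
wrist_force: [-1.8, -4.9, 3.9]
finger_gap: 0.3
```

Request:
{"method": "arm_command", "body": {
  "steps": [
    [0,[0,-0.1,-0.01],0],
    [0,[0,-0.1,-0.01],0],
    [0,[0,-0.1,-0.01],0]
  ]
}}

```text
clock: 16.38
eef_pos: [581.6, 134.2, 109.2]
eef_rot: [3.141, -0.0, -0.193]
wrist_force: [-1.0, -4.2, 4.5]
finger_gap: 0.6
```

Request:
{"method": "arm_command", "body": {
  "steps": [
    [0,[0,-0.1,-0.01],0],
    [0,[0,-0.1,-0.01],0]
  ]
}}

```text
clock: 16.55
eef_pos: [581.9, 135.7, 109.3]
eef_rot: [3.14, -0.0, -0.193]
wrist_force: [-2.8, -13.9, 5.1]
finger_gap: 0.6
```

Stop touched at 14 N. Backing off now.

Request:
{"method": "arm_command", "body": {
  "steps": [
    [0,[0,0.2,0],0],
    [0,[0,0.2,0],0],
    [0,[0,0.2,0],0],
    [0,[0,0.3,0],0],
    [0,[0,0.5,0],0]
  ]
}}

```text
clock: 16.97
eef_pos: [579.0, 122.7, 109.0]
eef_rot: [-3.141, 0.0, -0.193]
wrist_force: [-0.2, 0.6, 0.1]
finger_gap: 0.4
```

Request:
{"method": "arm_command", "body": {
  "steps": [
    [0,[0,1.0,-1.0],0],
    [0,[0,1.0,-2.0],0],
    [0,[0,1.0,-2.0],0],
    [0,[0,1.0,-2.0],0],
    [0,[0,1.0,-2.0],0]
  ]
}}

```text
clock: 17.38
eef_pos: [569.2, 72.4, 200.9]
eef_rot: [-3.141, -0.001, -0.193]
wrist_force: [-0.3, 0.7, 0.2]
finger_gap: 0.5
```

Request:
{"method": "arm_command", "body": {
  "steps": [
    [0,[0,2.0,-1.0],0],
    [0,[0,2.0,-1.0],0],
    [0,[0,2.0,0],0],
    [0,[0,2.0,0],0],
    [0,[0,0,0],0]
  ]
}}

```text
clock: 17.8
eef_pos: [553.6, -8.1, 220.2]
eef_rot: [3.141, -0.001, -0.196]
wrist_force: [0.6, 0.6, 0.5]
finger_gap: 0.3
```

```bash
python3 - <<'E'
from h import *
s=manip.read_state();print(s['clock'],s['eef_pos'],s['wrist_force'])
p,d=manip.camera('wrist'); save(p,'wrist12')
W=wcloud(d,s['eef_pos'],s['eef_rot']);H=hsv(p)
O=np.array([511.7,21.2,64]);h=np.array([.193,.981,0]);c8,s8=np.cos(np.radians(8)),np.sin(np.radians(8))
X=c8*h+[0,0,s8];Y=np.array([-.981,.193,0]);Z=-s8*h+[0,0,c8]
for nm,a,b in [('orange',6,18),('blue',100,118),('red',0,4)]:
  m=(H[...,0]>=a)&(H[...,0]<=b)&(H[...,1]>130)&(d>0)&(W[...,2]>70)&(W[...,2]<160)
  for c,ar,ce in comps(m,60):
    q=(W[c]-O)@np.array([X,Y,Z]).T; print(nm,ar,ce,np.percentile(q,[2,50,98],0).round(0).tolist())
for n in ['scene','side']:
  p,d=manip.camera(n); save(p,n+'12'); 
E
```

```text
17.8 [553.608368    -8.06016598 220.16333925] [0.57855064 0.60167635 0.54105702]
orange 1113 [215.  15.] [[137.0, 32.0, 19.0], [147.0, 38.0, 47.0], [159.0, 52.0, 57.0]]
blue 730 [320.  15.] [[137.0, -56.0, 33.0], [146.0, -47.0, 51.0], [155.0, -37.0, 57.0]]
red 73 [340.  31.] [[138.0, -71.0, 5.0], [141.0, -66.0, 7.0], [143.0, -61.0, 8.0]]
red 460 [227.  46.] [[116.0, 36.0, -1.0], [128.0, 45.0, 3.0], [139.0, 53.0, 7.0]]
red 513 [319.  46.] [[117.0, -54.0, -1.0], [128.0, -46.0, 3.0], [139.0, -37.0, 7.0]]
```

View pics/wrist12.png

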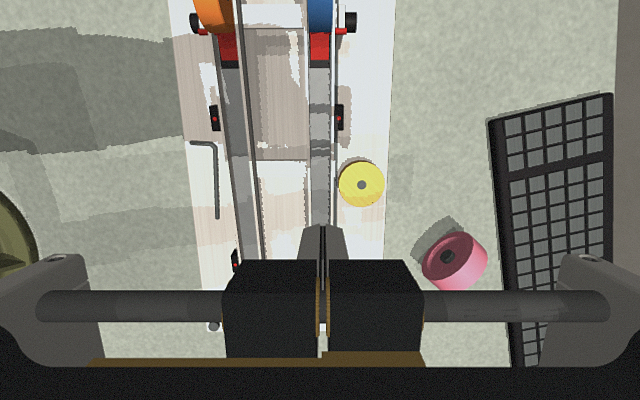

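View pics/scene12.png

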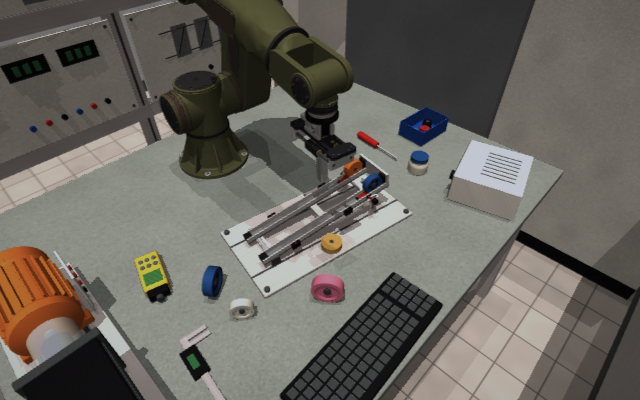

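View pics/side12.png

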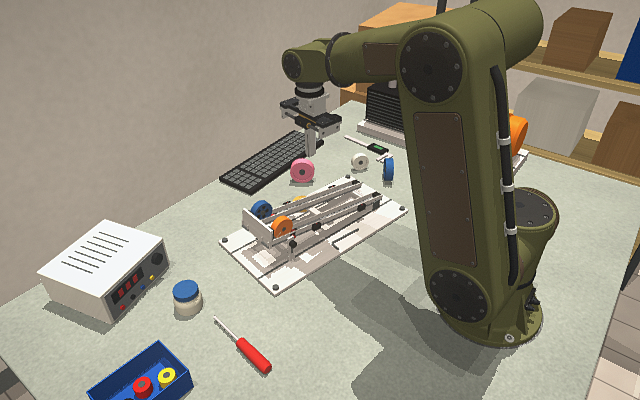

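Both wheels are at the top and everything else is where it was. Both red flaps rise from about -1 to 7 mm above the floor, so both catches stand up behind the wheels. The wheels' downhill rims are at about x = 137, which puts their centres near 166, the settled position.

```bash
python3 -c "
from cell import manip
print(manip.sign_off())"
```

```text
the job is handed in; nothing more can be done
None
```

Both flywheels are at the top stop with their catches up behind them, and the job is handed in after about 18 s of robot time. With the gripper shut, I pushed the orange disc up the near gutter and the blue rim wheel up the far gutter. Each touched its stop at a wrist force of no more than about 15 N, and I then backed the arm away.

**Last checks:**
- **Wheels:** both sit at track x of about 166 mm, the settled position 4 mm back from the stop.
- **Catches:** both rise to about 7 mm above the floor just before the wheel. The nominal height of 8 mm is at the free end, which the wheel hides in the view.
- **Other items:** the spare, hex key, tachometer, caliper, screwdriver, grease jar and the look-alike wheels appear unmoved in the pictures. I compared these by eye and did not measure them.
- **Arm:** it stands clear of everything, with a wrist force of about 1 N, within sensor noise.

No check failed or disagreed.

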